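# Refit a flour mill's drive stack and lock it with the slide fork

## Robot

A 6-joint arm with a two-finger parallel gripper is mounted at the origin on the work surface. World frame = base frame: x ahead of the robot, y to its left, z up, the work surface at z = 0. Lengths are in m, angles in rad, forces in N, time in s.
With the tool pointing down it reaches from about 0.35 to 0.975 m from the base axis. Payload 4.9 kg.
Tool frame: the origin (TCP) lies on the centre line of the jaws, within the pads' length; the fingertips stand 25 mm ahead of it and the grasp point (between the pads) lies 6 mm ahead of it; z points along the fingers, y is the line along which they close (so a half turn about z gives the same grasp; the last joint's range is limited). The gripper opens to 85 mm and grips with 20 to 120 N. Pads are 22 mm wide; open, the fingers measure 114 mm over their backs; the gripper's body (76 mm by 85 mm) begins 54 mm behind the grasp point. The pads swing forward as they close: fully open they stand 13 mm farther back than shut.
Start: joints at [-1.24, 0.053, 1.613, -0, 1.476, -0.119], TCP at [0.272, -0.563, 0.256] pointing down, gripper open.
Joint ranges: [-3.01, 3.01], [-1.01, 2.22], [0.06, 2.58], [-1.02, 4.17], [0.09, 2.62], [-3.14, 3.14]. Speed limits (rad/s): [2.57, 2.57, 3.14, 3.14, 3.14, 3.14].

## Interface

Orientations are given as a unit quaternion [w, x, y, z].
In Python, from plant import state, grab_frame, get_calibration, job gives the robot as it stands. The module is installed in compiled form; this text tells all that it offers.
- The arm moves only by the tool move_arm, never from a script. Its argument "targets" is a list that holds one entry, the list of rows, each a list of 5 numbers: the opening in per cent of the stroke, from 0 (shut) to 100 (fully open), then the shift along the tool's x, y, z as a fraction of full scale, then the turn about the tool's z as a fraction of full scale. A call has 1 to 5 rows; each row shifts and turns the commanded pose from where the row before left it, along the tool's axes as they then stand; what a row does not reach is not made up. Full scale, the value 1, is 0.6 m for a shift and 6 degrees for a turn. A row lasts 1/12 s, in which the tool goes at most 41.7 mm and 7.16 degrees, less where a joint would pass 70% of its speed; a pose out of reach is approached as far as the arm can. A call with a number of a shift or a turn outside -1 to 1 is refused whole. A call with a gripper value outside its range is refused whole. The fingers move at their own pace and stop on an object; the grip force is fixed at half the most. Time passes only in rows, so rows that do not move let the fingers close. It gives the time, the measured TCP pose, the force, the opening and the grip force at its end, in the units of the state.
- state(): the state, without advancing time (a new reading comes with each control period).
- grab_frame(name): name is "side" or "top" or "wrist"; returns the picture (480x640x3 uint8, red, green, blue); there is no depth.
- get_calibration(name): a dict with "vertical_fov" (degrees; the focal length in pixels is half the picture's height over the tangent of half this angle, whatever the lens; pixels are square), "cx", "cy" (the principal point, pixels), "dist_coeffs" ([k1, k2, p1, p2, k3] as OpenCV has them; the pictures are not rectified), "R" (3x3) and "t" (3): a world point X has camera coordinates R X + t. Camera axes: x right, y down, z forward; pixel columns grow to the right and rows downward; lengths in m; the calibration is good to about 2 mm. A picture is of the moment at which its call begins: read the wrist's pose just before it. get_calibration takes no time and is no camera call; for the wrist camera it gives the pose at the moment of the call.
- job.job_done(): hands the job in; it is judged then, once.
The state is a dict: "time": time; "joint_pos": joint angles; "joint_vel": joint speeds; "joint_efforts": joint torques, N m; "tool_pos": TCP position; "tool_rot": TCP orientation; "contact_force": force on the tool from outside, world axes, zero at the start; "ft_torque": the same for the moment, N m; "gripper_width": opening from 0.0 (shut) to 1.0 (fully open); "grasp_force": force on a finger pad.
Only numpy, scipy, OpenCV 4.12 (cv2) and the standard library are available. Lean on these libraries where they do the work, as an engineer would, in place of code of your own. Each camera call takes 0.05 s, during which the arm holds its last target. There are 200 camera calls.

## Task

Rebuild the flour mill's drive head: put the ball bearing on the upright shaft first, then the tall narrow spacer sleeve, then the thick flat washer, and press the stack down until the collar under it is fully home against its stop. Then slide the fork retainer by its knob all the way shut around the shaft, over the washer, and let go. Feel your way with gentle forces, at no time more than about 30 N on any part of the mill, and leave the other things on the counter where they are.

Things in the scene. Friction and masses are not known exactly. Their poses are not given: they have to be found in the camera images.
- mill: Flour mill drive head, fixed: white box 210 x 130 mm (x -60 to 150, y +-65 mm), top at z = 50 mm. Origin: centre of the shaft's place, at counter level; z up, x towards the fork's grey guide block. In it is clamped an insert with shaft, collar and fork. Its offset is not reported and must be felt: up to 2.2 mm along x and along y, and 0 to 15 mm up.
- seat (a point): Nominal seat on the mill: mill origin, z = 68 mm, axes as mill; it does not follow the insert. Insert heights are given for offset 0, add 0 to 15 mm: shaft diameter 16, top at 128, tip chamfered 1 mm; brass collar 30 mm wide, top at 68 when home on its rigid stop. It starts 4 to 9 mm higher (not reported), yields to 10 N plus 0.6 N per 10 mm/s down, stays where left.
- block (a point): Nominal middle of the guide block: mill x = 108, y = 0, z = 119 mm (not following the insert). Block 75 x 62 mm, top at 119 mm + offset; aluminium insert plate x -46 to 144, y +-37, top at 56 mm + offset. Fork knob: black upright round, diameter 14, mill x = 118 mm minus the fork's value, y = 0, from 117 to 151 mm + offset.
- bearing: Steel ball bearing with dark seals, loose: outer diameter 44 mm, bore 18 mm, 15 mm high, lying flat. Origin: its centre (mid-height, on its axis). 100 g (0.7 to 1.4 times).
- spacer: Plain aluminium spacer sleeve, loose, standing: outer diameter 32 mm, bore 18 mm, 20 mm high. Origin: its centre (mid-height, on its axis). 70 g.
- washer: Flat steel washer, loose, lying flat: outer diameter 42 mm, bore 18 mm, 8 mm thick. Origin: its centre (mid-height, on its axis). 50 g.
- fork (a joint): Fork retainer, m: 0 = open (towards mill +x), 0.070 = shut on its stop, prongs either side of the shaft. Slides along mill -x as it grows, 3 N friction, stays where left. Steel plate 44 mm wide, underside at mill z = 113 mm, top 117 mm (+ offset), slot 18 mm; prongs reach 18 mm past the axis when shut. A stack more than 2 mm above home (top at 111 mm + offset) blocks it.
- stirrer: Flat wooden stirring stick, 160 x 14 x 8 mm, lying among the rings; to be left alone. Origin: centre of its underside.
- jar_band: Thin brass-coloured jar band, 84 mm across, 14 mm high; to be left alone. Origin: centre of its underside.
- spice_jar: Amber jar, 46 mm across, 95 mm high; to be left alone. Origin: centre of its underside.
- can: Food can, 74 mm across, 105 mm high; to be left alone. Origin: centre of its underside.
- mug: White mug, 82 mm across, 90 mm high, handle at its +y; to be left alone. Origin: centre of its underside.
- hopper: The mill's grey funnel-shaped hopper, 150 mm across, 110 mm high; to be left alone. Origin: centre of its underside.
- tin: Flat steel tin, 75 x 110 x 30 mm; to be left alone. Origin: centre of its underside.

How it is judged:
On the way, in this order (a step that is already met when the one before it is completed fails the run):
1. the bearing lies on the collar round the shaft (z of bearing in the frame of mill between 0.073 and 0.103 m and horizontal distance between bearing and mill below 0.006 m and horizontal distance between each of spacer, washer and mill above 0.03 m), for 0.1 s.
2. the spacer lies on the bearing round the shaft (z of bearing in the frame of mill between 0.073 and 0.103 m and horizontal distance between bearing and mill below 0.006 m and distance between spacer and bearing between 0.0155 and 0.0195 m and horizontal distance between spacer and bearing below 0.004 m and z of spacer in the frame of mill between 0.09 and 0.121 m and horizontal distance between washer and mill above 0.03 m), for 0.1 s.
3. the washer lies on the spacer round the shaft (z of bearing in the frame of mill between 0.073 and 0.103 m and horizontal distance between bearing and mill below 0.006 m and distance between spacer and bearing between 0.0155 and 0.0195 m and horizontal distance between spacer and bearing below 0.004 m and z of spacer in the frame of mill between 0.09 and 0.121 m and distance between washer and spacer between 0.012 and 0.016 m and horizontal distance between washer and spacer below 0.004 m and z of washer in the frame of mill between 0.104 and 0.135 m), for 0.1 s.
4. the fork is slid fully shut over the washer (value of joint fork above 0.067 m), for 0.1 s.
At the end, for the whole second after the job is handed in: Bearing, spacer and washer lie on one another round the shaft, in that order from below (centres 17.5 and 14 mm apart within 2 mm), at rest, and the fork is shut over them to within 3 mm (joint above 0.067), which it can be only with the collar home to within about 2 mm (all of step 3 and value of joint fork above 0.067 m and linear speed of each of bearing, spacer, washer below 0.02 m/s); the robot touches nothing.
It fails at once if more than 40 N on the mill, its shaft, collar or fork (contact force between mill and anything else above 40 N).
It fails at once if another thing on the counter is moved more than 30 mm (distance of any of stirrer, jar_band, spice_jar, can, mug, hopper, tin from where it was at the start of the episode above 0.03 m).
It also fails if it takes over 72 s, if anything falls off the work surface, if the arm or the gripper's body presses on something with over 40 N, if the wrist force passes 120 N, or if a joint passes its speed limit or range.

## Working session

There is one attempt and no reset: what is moved stays moved. The work goes in short steps, Python scripts to look and compute and a tool call to move; the robot and the scene stay as the last step left them, time stands still between calls to the robot, and variables do not carry over. Pictures are saved under pics/ and viewed, at most 10 in all, crops included, and the job is handed in when it is done.

Besides the shell and the picture viewer there is one more tool, called after "Request:" as name(argument=value, ...), one argument or row to a line, values as JSON. move_arm: Moves the arm, as the interface text tells. Shift numbers are shares of 0.6 m and turn numbers shares of 6 degrees, none past 1 either way. Its arguments: {"type":"object","properties":{"targets":{"type":"array"}},"required":["targets"]}

```bash
mkdir -p pics; python3 - <<'E'
from plant import *
import cv2
print(state())
for n in ("top","side"):
    c=get_calibration(n);print(n,c)
    cv2.imwrite(f"pics/{n}0.png",grab_frame(n)[:,:,::-1])
E
```

```text
{'time': 0.0, 'joint_pos': array([-1.24000313e+00,  5.33434101e-02,  1.61428610e+00, -6.85618177e-07,
        1.47599414e+00, -1.18983630e-01]), 'joint_vel': array([ 0.00203439, -0.00022323, -0.00164276, -0.00079903,  0.00082408,
        0.00075498]), 'joint_efforts': array([-4.66621696e-04, -3.93677723e+01, -3.70177460e+01, -1.79334693e-04,
        7.02415840e-03,  3.62197525e-06]), 'tool_pos': array([ 0.27155165, -0.56229497,  0.25507602]), 'tool_rot': array([-1.00976946e-03,  9.74818486e-01,  2.22997505e-01, -1.07684183e-04]), 'contact_force': array([-0.08501519,  0.75734792,  0.11729497]), 'ft_torque': array([ 0.01205354, -0.02453234,  0.00294759]), 'grasp_force': 0.0, 'gripper_width': 0.9974434896548484}
top {'vertical_fov': 50.64701178779994, 'cx': 306.5768318500891, 'cy': 247.98522088340744, 'dist_coeffs': array([-0.02485289,  0.        ,  0.        ,  0.        ,  0.        ]), 'R': array([[-2.59762335e-02, -9.99645424e-01, -5.85341993e-03],
       [-9.74678545e-01,  2.66274930e-02, -2.22019619e-01],
       [ 2.22096758e-01, -6.20306420e-05, -9.75024629e-01]]), 't': array([-0.00968284,  0.61253352,  1.265636  ])}
side {'vertical_fov': 54.73039762167185, 'cx': 319.41364368544566, 'cy': 242.6260618141362, 'dist_coeffs': array([-0.00907547,  0.        ,  0.        ,  0.        ,  0.        ]), 'R': array([[-0.77979445, -0.62603244,  0.00200054],
       [-0.39318189,  0.48726097, -0.77973377],
       [ 0.48716385, -0.60881864, -0.62610802]]), 't': array([0.44849775, 0.29406918, 0.7749441 ])}
```

View pics/top0.png

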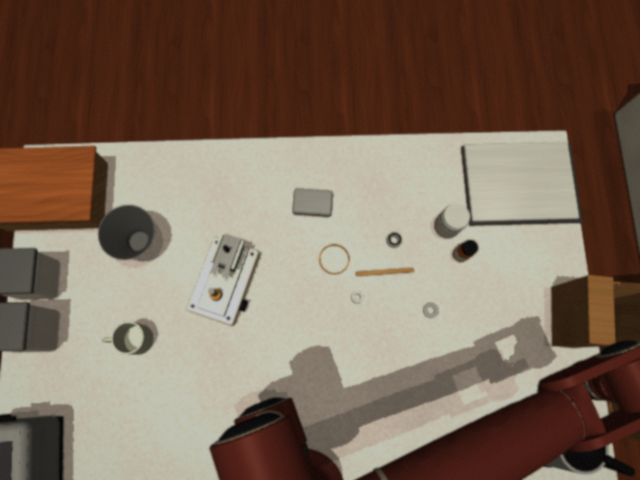

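View pics/side0.png

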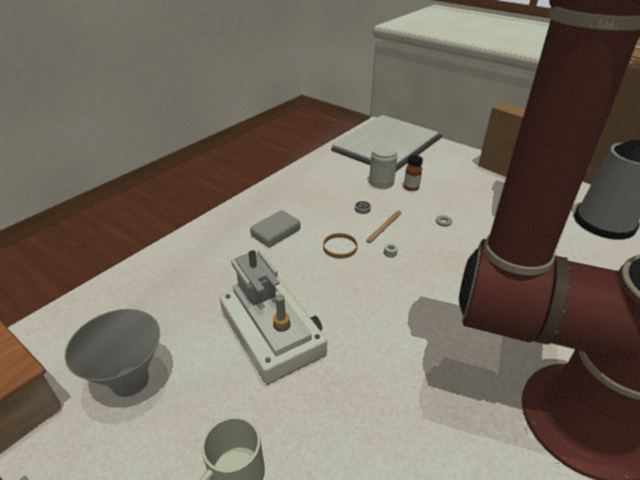

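The top view shows the bearing at about (394,239), the spacer at (356,297) and the washer at (430,310). The mill spans columns 188–259 and rows 233–325, with its shaft near (215,293). The side view agrees: bearing (363,207), spacer (391,250), washer (444,220), shaft tip (281,297) and knob (253,256).

```bash
cat > h.py <<'E'
import numpy as np, cv2
from plant import *
def K(c):
    f=240/np.tan(np.radians(c["vertical_fov"]/2)); return np.array([[f,0,c["cx"]],[0,f,c["cy"]],[0,0,1]])
def ray(c,uv):
    p=cv2.undistortPoints(np.array(uv,float).reshape(-1,1,2),K(c),c["dist_coeffs"]).reshape(-1,2)
    d=np.c_[p,np.ones(len(p))]@c["R"]; return -c["R"].T@c["t"],d
def atz(c,uv,z):
    o,d=ray(c,uv); return o+d*((z-o[2])/d[:,2])[:,None]
def proj(c,X):
    return cv2.projectPoints(np.array(X,float).reshape(-1,1,3),cv2.Rodrigues(c["R"])[0],c["t"],K(c),c["dist_coeffs"])[0].reshape(-1,2)
def tri(cs,uvs):
    A=0;b=0
    for c,u in zip(cs,uvs):
        o,d=ray(c,[u]);d=d[0]/np.linalg.norm(d[0]);P=np.eye(3)-np.outer(d,d);A=A+P;b=b+P@o
    return np.linalg.solve(A,b)
E
python3 - <<'E'
from h import *
t=get_calibration("top");s=get_calibration("side")
for n,u,v,z in (("bearing",(394,239),(363,207),.0075),("spacer",(356,297),(391,250),.01),("washer",(430,310),(444,220),.004)):
    print(n,atz(t,[u],z),atz(s,[v],z))
print("corners",atz(t,[(217,235),(259,250),(234,324),(188,311)],.05))
print("screws",tri([t,s],[(228,247),(253,254)]),"tip?",tri([t,s],[(214,291),(281,297)]))
a=cv2.imread("pics/top0.png")[225:330,180:265];b=cv2.imread("pics/side0.png")[240:390,215:330]
r=lambda i:cv2.resize(i,(398,560) if 0 else (int(i.shape[1]*560/i.shape[0]),560),interpolation=cv2.INTER_CUBIC)
o=np.hstack([r(a),r(b)]);print(o.shape,560/105,560/150,r(a).shape);cv2.imwrite("pics/c0.png",o[:,:800] if o.shape[1]<=900 else o)
E
```

```text
bearing [[ 0.64490152 -0.2683424   0.0075    ]] [[ 0.64181348 -0.27035137  0.0075    ]]
spacer [[ 0.48661988 -0.15541294  0.01      ]] [[ 0.48527091 -0.15994764  0.01      ]]
washer [[ 0.44683274 -0.3532503   0.004     ]] [[ 0.44620228 -0.35809905  0.004     ]]
corners [[0.65873777 0.21393781 0.05      ]
 [0.61430187 0.10107927 0.05      ]
 [0.41994021 0.16685362 0.05      ]
 [0.45656184 0.28700924 0.05      ]]
screws [0.60090148 0.16778596 0.15162544] tip? [0.49589834 0.20482764 0.13323347]
(560, 882, 3) 5.333333333333333 3.7333333333333334 (560, 453, 3)
```

View pics/c0.png

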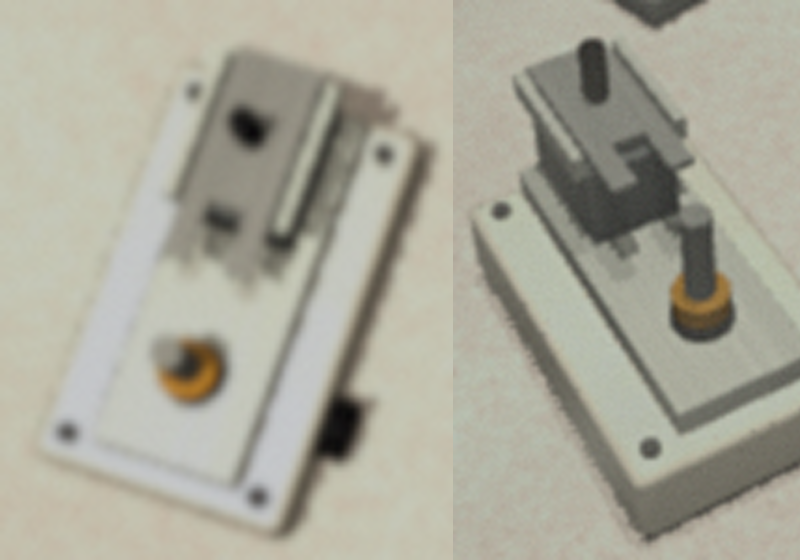

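The crop shows the mill's four screws at crop pixels (192,90), (384,153), (67,431) and (258,497). The shaft tip is at (172,352) left and (696,214) right; the knob top is at about (238,117) left and (592,45) right.

```bash
python3 - <<'E'
from h import *
t=get_calibration("top");s=get_calibration("side")
L=lambda x,y:(180+(x+.5)/5.333-.5,225+(y+.5)/5.333-.5)
R=lambda x,y:(215+(x-453+.5)/3.733-.5,240+(y+.5)/3.733-.5)
sc=atz(t,[L(192,90),L(384,153),L(67,431),L(258,497)],.05)
ctr=sc.mean(0); ax=(sc[0]+sc[1]-sc[2]-sc[3])[:2]; yaw=np.arctan2(ax[1],ax[0])
x=np.array([np.cos(yaw),np.sin(yaw)]);o=ctr[:2]-.045*x
print(sc,"ctr",ctr,"yaw",np.degrees(yaw),"origin",o, "dims",np.linalg.norm(ax)/2)
tip=tri([t,s],[L(172,352),R(696,214)]);kn=tri([t,s],[L(238,117),R(592,45)])
print("tip",tip,"knob",kn)
M=np.c_[x,[-x[1],x[0]]]
print("in mill",(tip[:2]-o)@M,(kn[:2]-o)@M)
side2=atz(s,[R(502,210),R(651,448)],.05);print(side2)
q=state()["tool_rot"]
from scipy.spatial.transform import Rotation as Ro
print(Ro.from_quat(np.r_[q[1:],q[0]]).as_matrix().round(3))
print(get_calibration("wrist"))
E
```

```text
[[0.64092735 0.21747109 0.05      ]
 [0.6058718  0.1208675  0.05      ]
 [0.47085873 0.27648027 0.05      ]
 [0.4363388  0.18258678 0.05      ]] ctr [0.53849917 0.19935141 0.05      ] yaw -19.570312886796195 origin [0.49609877 0.21442477] dims 0.18021142102724644
tip [0.49582626 0.20900864 0.13693862] knob [0.59819852 0.17419467 0.16339078]
in mill [ 0.00155744 -0.00519452] [ 0.10967718 -0.00370637]
[[0.64029996 0.2117244  0.05      ]
 [0.47067382 0.27406487 0.05      ]]
[[ 0.901  0.435 -0.001]
 [ 0.435 -0.901  0.002]
 [ 0.    -0.002 -1.   ]]
{'vertical_fov': 69.91402292832133, 'cx': 317.2674121044234, 'cy': 242.33404742815748, 'dist_coeffs': array([-0.04018273,  0.        ,  0.        ,  0.        ,  0.        ]), 'R': array([[ 0.43427662, -0.90077638, -0.00239429],
       [-0.86746878, -0.41893177,  0.26831714],
       [-0.24269679, -0.11444689, -0.96332766]]), 't': array([-0.62422236, -0.03596413,  0.37821853])}
```

Request:
move_arm(
  targets=[
    [[75,0.054,-0.025,0,0.86],[75,0.054,-0.025,0,0.86],[75,0.054,-0.025,0,0.86],[75,0.054,-0.025,0,0.86],[75,0.054,-0.025,0,0.86]],
  ],
)

```text
time: 0.52
tool_pos: [0.4074, -0.4467, 0.2558]
tool_rot: [-0.0, 1.0, -0.003, -0.0]
contact_force: [-0.0, -2.1, -0.3]
gripper_width: 0.752
grasp_force: 0.0
```

Request:
move_arm(
  targets=[
    [[75,0.048,-0.038,0.015,0],[75,0.048,-0.038,0.015,0],[75,0.048,-0.038,0.015,0],[75,0.048,-0.038,0.015,0],[75,0.048,-0.038,0.015,0]],
  ],
)

```text
time: 0.93
tool_pos: [0.5518, -0.3328, 0.2103]
tool_rot: [-0.0, 1.0, -0.0, -0.0]
contact_force: [-0.2, -0.2, -0.2]
gripper_width: 0.75
grasp_force: 0.0
```

Request:
move_arm(
  targets=[
    [[75,0.048,-0.038,0.015,0],[75,0.048,-0.038,0.015,0],[75,0.048,-0.038,0.015,0],[75,0,0,0,0],[75,0,0,0,0]],
  ],
)

```text
time: 1.35
tool_pos: [0.6377, -0.264, 0.1823]
tool_rot: [-0.001, 1.0, 0.001, -0.001]
contact_force: [-1.2, -1.0, 0.1]
gripper_width: 0.75
grasp_force: 0.0
```

```bash
cat >> h.py <<'E'
from scipy.spatial.transform import Rotation as Ro
def Rt(s): q=s["tool_rot"]; return Ro.from_quat(np.r_[q[1:],q[0]]).as_matrix()
def snap(n):
    s=state();c=get_calibration("wrist");im=grab_frame("wrist")[:,:,::-1].copy();cv2.imwrite(f"pics/{n}.png",im);return s,c,im
def units(s,d): return (Rt(s).T@np.array(d)/.6).round(4)
def fitring(c,im,x0,r,z,rng=.02):
    # best circle (radius r at height z) by mean radial image gradient, sub-mm search
    g=cv2.GaussianBlur(cv2.cvtColor(im,cv2.COLOR_BGR2GRAY).astype(np.float32),(0,0),1)
    a=np.linspace(0,2*np.pi,72,endpoint=False);u=np.c_[np.cos(a),np.sin(a),0*a]
    def sc(p):
        P=np.array([p[0],p[1],z]);v=[cv2.remap(g,*[q.reshape(-1,1).astype(np.float32) for q in proj(c,P+u*(r+e)).T],cv2.INTER_LINEAR,borderMode=cv2.BORDER_REPLICATE).ravel() for e in(-.0012,.0012)]
        return np.abs(np.clip(v[1]-v[0],-40,40)).mean()
    best=np.array(x0[:2],float)
    for st,n in((.001,int(rng/.001)),(.00025,6)):
        C=[(sc(best+[i*st,j*st]),i*st,j*st) for i in range(-n,n+1) for j in range(-n,n+1)];m=max(C);best=best+m[1:]
    return best,m[0]
E
python3 - <<'E'
from h import *
s,c,im=snap("w1")
print(s["tool_pos"])
for z in(.015,.0):
  b,q=fitring(c,im,(.6435,-.269),.022,z);print(z,b,q,units(s,[*(b-s["tool_pos"][:2]),0]),proj(c,[*b,z]))
b,q=fitring(c,im,(.6435,-.269),.009,.015);print("bore",b,q)
E
```

```text
[ 0.63772965 -0.26400777  0.1822583 ]
0.015 [ 0.64575 -0.2695 ] 22.094965 [ 0.0133  0.0092 -0.0001] [[322.98516566 218.26205987]]
0.0 [ 0.644  -0.2695] 24.758335 [ 0.0104  0.0092 -0.    ] [[322.73368923 216.74893137]]
bore [ 0.64775 -0.268  ] 33.198986
```

View pics/w1.png

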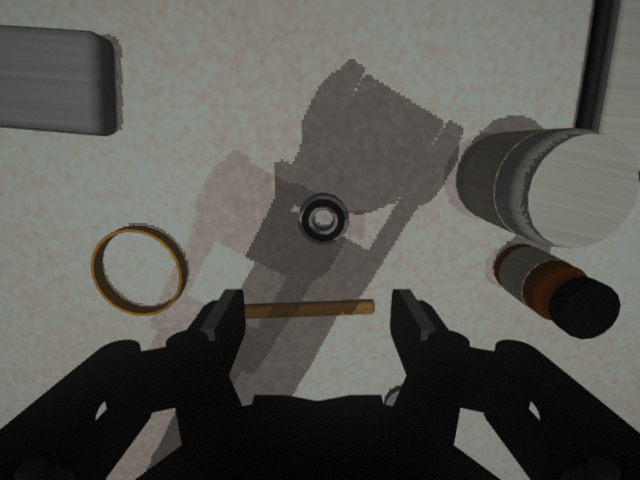

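The wrist view shows the bearing at (323,217), centred between the fingers, and the stirrer clear of them at (310,309). I'm going down on the bearing.

Request:
move_arm(
  targets=[
    [[64,0.013,0.0088,0.05,0],[64,0,0,0.05,0],[64,0,0,0.05,0],[64,0,0,0.05,0],[64,0,0,0.04,0]],
  ],
)

```text
time: 1.82
tool_pos: [0.6433, -0.2724, 0.0383]
tool_rot: [-0.0, 1.0, -0.001, -0.001]
contact_force: [0.1, 0.5, 0.4]
gripper_width: 0.64
grasp_force: 0.0
```

Request:
move_arm(
  targets=[
    [[64,0,0,0.01,0],[64,0,0,0.01,0],[64,0,0,0,0],[64,0,0,0,0]],
  ],
)

```text
time: 2.15
tool_pos: [0.6459, -0.2724, 0.0304]
tool_rot: [0.001, 1.0, -0.001, 0.001]
contact_force: [1.4, 0.8, -0.1]
gripper_width: 0.638
grasp_force: 0.0
```

```bash
python3 - <<'E'
from h import *
s,c,im=snap("w2")
print(s["tool_pos"],s["contact_force"])
for r,z in((.022,.0135),(.009,.015)):
  b,q=fitring(c,im,(.6455,-.269),r,z,.008);print(z,b,q,units(s,[*(b-s["tool_pos"][:2]),0]),proj(c,[*b,z]))
E
```

```text
[ 0.64593081 -0.27240938  0.0304074 ] [ 1.44648103  0.78012264 -0.08720917]
0.0135 [ 0.64725 -0.26925] 31.565613 [ 0.0022 -0.0053 -0.    ] [[307.53222461 305.48390634]]
0.015 [ 0.64725 -0.27175] 20.230686 [ 0.0022 -0.0011  0.    ] [[313.33078946 307.03842053]]
```

Request:
move_arm(
  targets=[
    [[64,0.002,-0.004,0.004,0],[64,0,0,0.004,0],[64,0,0,0,0],[30,0,0,0,0],[30,0,0,0,0]],
  ],
)

```text
time: 2.62
tool_pos: [0.6468, -0.269, 0.0244]
tool_rot: [0.0, 1.0, -0.0, 0.001]
contact_force: [-0.1, 0.9, 0.0]
gripper_width: 0.484
grasp_force: 60.6
```

Request:
move_arm(
  targets=[
    [[30,0,0,0,0],[30,0,0,0,0],[30,0,0,0,0],[30,0,0,0,0],[30,0,0,0,0]],
  ],
)

```text
time: 3.03
tool_pos: [0.6468, -0.2691, 0.0242]
tool_rot: [0.0, 1.0, -0.0, 0.001]
contact_force: [0.0, 0.9, 4.7]
gripper_width: 0.488
grasp_force: 61.2
```

Request:
move_arm(
  targets=[
    [[30,0,0,-0.04,0],[30,0,0,-0.065,0],[30,0,0,-0.065,0],[30,0,0,-0.065,0],[30,0,0,-0.065,0]],
  ],
)

```text
time: 3.45
tool_pos: [0.6453, -0.2685, 0.2035]
tool_rot: [-0.001, 1.0, -0.0, -0.001]
contact_force: [1.2, 0.5, -1.6]
gripper_width: 0.489
grasp_force: 61.0
```

Request:
move_arm(
  targets=[
    [[30,0,-0.03,-0.05,0.544],[30,0,-0.06,-0.03,0.544],[30,0,-0.06,-0.01,0.544],[30,0,-0.06,0,0.544],[30,0,-0.06,0,0.544]],
  ],
)

```text
time: 3.87
tool_pos: [0.6663, -0.1073, 0.2574]
tool_rot: [0.0, 0.99, -0.144, -0.0]
contact_force: [0.4, 0.1, -1.1]
gripper_width: 0.489
grasp_force: 61.0
```

Request:
move_arm(
  targets=[
    [[30,0,-0.06,0,0.544],[30,-0.056,-0.031,0,0],[30,-0.056,-0.031,0,0],[30,-0.056,-0.031,0,0],[30,-0.056,-0.031,0,0]],
  ],
)

```text
time: 4.28
tool_pos: [0.5734, 0.0423, 0.2555]
tool_rot: [0.0, 0.985, -0.17, -0.002]
contact_force: [-0.6, 0.4, -0.1]
gripper_width: 0.483
grasp_force: 61.0
```

Request:
move_arm(
  targets=[
    [[30,-0.056,-0.031,0,0],[30,-0.056,-0.031,0,0],[30,-0.056,-0.031,0,0],[30,-0.056,-0.031,0,0],[30,-0.056,-0.031,0,0]],
  ],
)

```text
time: 4.7
tool_pos: [0.4462, 0.1859, 0.2561]
tool_rot: [0.0, 0.985, -0.171, -0.001]
contact_force: [0.7, 0.4, -0.4]
gripper_width: 0.49
grasp_force: 61.0
```

Request:
move_arm(
  targets=[
    [[30,-0.056,-0.031,0,0],[30,0,0,0,0],[30,0,0,0,0],[30,0,0,0,0]],
  ],
)

```text
time: 5.03
tool_pos: [0.4226, 0.2136, 0.2567]
tool_rot: [0.001, 0.985, -0.17, -0.0]
contact_force: [0.5, -0.2, -1.0]
gripper_width: 0.486
grasp_force: 61.0
```

```bash
python3 - <<'E'
from h import *
s,c,im=snap("w3")
print(s["tool_pos"],s["contact_force"],s["gripper_width"],np.degrees(np.arctan2(*Rt(s)[1::-1,0])))
print(proj(c,[.4958,.209,.137]),proj(c,[.598,.174,.163]))
E
```

```text
[0.42263597 0.21360932 0.25671985] [ 0.49581527 -0.2049925  -0.98058654] 0.4859600289087139 -19.586918726665925
[[284.70017524 141.73672938]] [[273.39594136 -70.57329725]]
```

View pics/w3.png

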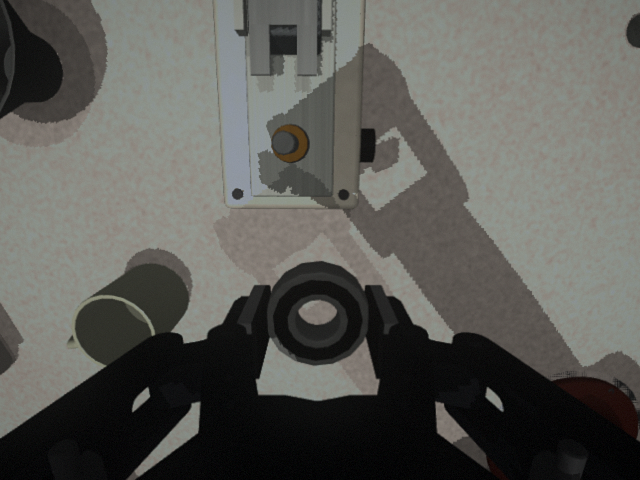

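The held bearing shows at (318,312), the shaft tip at (284,142) as predicted, and the mill's near screws at (237,194) and (343,194).

```bash
python3 - <<'E'
from h import *
s=state();c=get_calibration("wrist");im=cv2.imread("pics/w3.png")
T=s["tool_pos"];R=Rt(s)
for r,dz in((.022,-.0095),(.009,-.0092)):
  b,q=fitring(c,im,T,r,T[2]+dz,.01);print("bearing tool xy",(R.T@(np.r_[b,T[2]]-T)).round(4),q)
for z in(.133,.137,.141):
  b,q=fitring(c,im,(.4958,.209),.0075,z,.006);print("tip",z,b,q,"move units",units(s,[*(b-T[:2]),0]))
m=atz(c,[(237.5,194.3),(343.5,194.5)],.05);x=R[:2,0];o=m.mean(0)[:2]+.045*x
print("screws",m,"gap",np.linalg.norm(m[0]-m[1]),"origin",o)
E
```

```text
bearing tool xy [0.0011 0.0015 0.    ] 32.533134
bearing tool xy [ 0.0048  0.0015 -0.    ] 23.321144
tip 0.133 [0.49755 0.211  ] 19.606106 move units [ 1.182e-01 -3.830e-02 -1.000e-04]
tip 0.137 [0.4973 0.2105] 20.156113 move units [ 1.181e-01 -3.730e-02 -1.000e-04]
tip 0.141 [0.4973 0.21  ] 20.679193 move units [ 1.184e-01 -3.660e-02 -1.000e-04]
screws [[0.4704433  0.27488859 0.05      ]
 [0.43640339 0.18059633 0.05      ]] gap 0.10024841800983328 origin [0.49580152 0.21260673]
```

Request:
move_arm(
  targets=[
    [[30,0.06,-0.02,0,0],[30,0.0565,-0.0198,0,0],[30,0,0,0.05,0],[30,0,0,0.05,0],[30,0,0,0.01,0]],
  ],
)

```text
time: 5.5
tool_pos: [0.4951, 0.2105, 0.1852]
tool_rot: [0.002, 0.985, -0.172, -0.005]
contact_force: [-2.1, -0.1, -1.5]
gripper_width: 0.485
grasp_force: 61.0
```

Request:
move_arm(
  targets=[
    [[30,0,0,0,0],[30,0,0,0,0]],
  ],
)

```text
time: 5.67
tool_pos: [0.4971, 0.2122, 0.1918]
tool_rot: [0.0, 0.985, -0.171, -0.0]
contact_force: [-1.3, -0.8, -0.2]
gripper_width: 0.487
grasp_force: 61.0
```

```bash
python3 - <<'E'
from h import *
s,c,im=snap("w4");T=s["tool_pos"];R=Rt(s)
print(T,s["contact_force"],"rel tip",R.T@(np.array([.4973,.2105,.137])-T))
print(proj(c,[.4973,.2105,.137]))
for r,dz in((.022,-.0095),(.009,-.0092),(.009,-.0242)):
  b,q=fitring(c,im,T,r,T[2]+dz,.008);print("bearing tool xy",(R.T@(np.r_[b,T[2]]-T)).round(4),q,proj(c,[*b,T[2]+dz]))
cv2.imwrite("pics/w4c.png",cv2.resize(im[230:400,230:410],None,fx=3.4,fy=3.4,interpolation=cv2.INTER_CUBIC))
E
```

```text
[0.4971142  0.21219998 0.19177532] [-1.3104684  -0.81271362 -0.15716985] rel tip [0.00076298 0.00152027 0.05477561]
[[317.62881541 275.51886101]]
bearing tool xy [0.0011 0.0015 0.    ] 28.030224 [[317.57277529 314.9285674 ]]
bearing tool xy [ 0.0075  0.001  -0.    ] 25.017155 [[316.43001827 300.7436456 ]]
bearing tool xy [-0.0038  0.0013  0.    ] 31.577614 [[317.26484709 309.24897789]]
```

View pics/w4c.png

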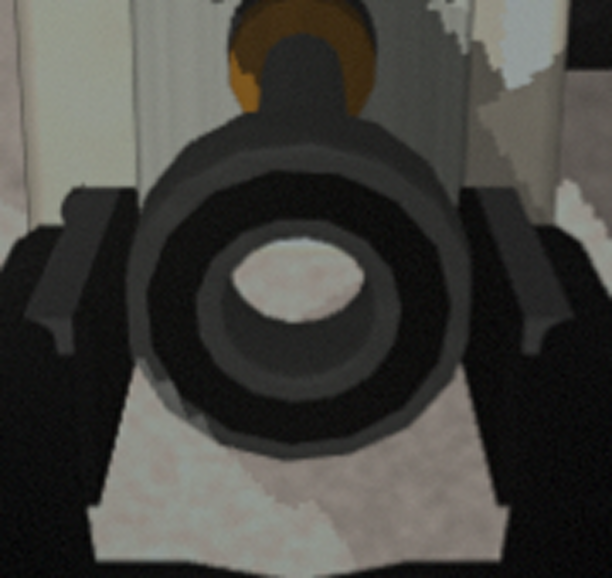

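The crop shows the bearing centred at crop (299,300). The shaft runs up behind it at column 303, so sideways alignment is within about 0.5 mm. I'm descending slowly and watching the force.

Request:
move_arm(
  targets=[
    [[30,0,0.0005,0.015,0],[30,0,0,0.012,0],[30,0,0,0.009,0],[30,0,0,0,0],[30,0,0,0,0]],
  ],
)

```text
time: 6.13
tool_pos: [0.4962, 0.2126, 0.1694]
tool_rot: [0.0, 0.985, -0.17, -0.0]
contact_force: [-0.3, -0.4, -0.5]
gripper_width: 0.487
grasp_force: 61.0
```

Request:
move_arm(
  targets=[
    [[30,0,0,0.002,0],[30,0,0,0.002,0],[30,0,0,0.002,0],[30,0,0,0,0]],
  ],
)

```text
time: 6.47
tool_pos: [0.4965, 0.2126, 0.1662]
tool_rot: [0.0, 0.985, -0.17, -0.0]
contact_force: [0.4, 0.7, -0.5]
gripper_width: 0.484
grasp_force: 61.0
```

Request:
move_arm(
  targets=[
    [[30,0,0,0.002,0],[30,0,0,0.002,0],[30,0,0,0.002,0],[30,0,0,0,0]],
  ],
)

```text
time: 6.8
tool_pos: [0.4966, 0.2126, 0.1626]
tool_rot: [-0.0, 0.985, -0.17, 0.0]
contact_force: [0.3, 0.2, -2.1]
gripper_width: 0.491
grasp_force: 61.1
```

Request:
move_arm(
  targets=[
    [[30,0,0,0.002,0],[30,0,0,0.002,0],[30,0,0,0.001,0],[30,0,0,0,0]],
  ],
)

```text
time: 7.13
tool_pos: [0.4971, 0.2123, 0.1598]
tool_rot: [0.0, 0.985, -0.17, 0.001]
contact_force: [2.2, -2.2, -0.4]
gripper_width: 0.485
grasp_force: 61.1
```

Request:
move_arm(
  targets=[
    [[30,0.0008,0.0005,0.002,0],[30,0,0,0.002,0],[30,0,0,0.001,0],[30,0,0,0,0]],
  ],
)

```text
time: 7.47
tool_pos: [0.497, 0.212, 0.1564]
tool_rot: [0.0, 0.985, -0.17, 0.0]
contact_force: [2.7, -3.5, -0.6]
gripper_width: 0.484
grasp_force: 61.1
```

Request:
move_arm(
  targets=[
    [[30,0.0015,0.001,0,0],[30,0,0,0.002,0],[30,0,0,0.002,0],[30,0,0,0,0]],
  ],
)

```text
time: 7.8
tool_pos: [0.497, 0.2114, 0.1536]
tool_rot: [0.0, 0.985, -0.17, -0.001]
contact_force: [-0.5, 0.2, -0.6]
gripper_width: 0.489
grasp_force: 61.0
```

Request:
move_arm(
  targets=[
    [[30,0,0,0.005,0],[30,0,0,0.005,0],[30,0,0,0.005,0],[30,0,0,0.005,0],[30,0,0,0,0]],
  ],
)

```text
time: 8.22
tool_pos: [0.497, 0.2112, 0.1412]
tool_rot: [0.0, 0.985, -0.17, -0.001]
contact_force: [-0.2, 1.4, -1.0]
gripper_width: 0.482
grasp_force: 61.0
```

Request:
move_arm(
  targets=[
    [[30,0,0,0.005,0],[30,0,0,0.005,0],[30,0,0,0.005,0],[30,0,0,0.005,0],[30,0,0,0,0]],
  ],
)

```text
time: 8.63
tool_pos: [0.4971, 0.2112, 0.1294]
tool_rot: [0.0, 0.985, -0.17, -0.001]
contact_force: [-0.3, 0.6, -1.3]
gripper_width: 0.484
grasp_force: 61.0
```

Request:
move_arm(
  targets=[
    [[30,0,0,0.0025,0],[30,0,0,0.0025,0],[30,0,0,0.0025,0],[30,0,0,0.0025,0],[30,0,0,0,0]],
  ],
)

```text
time: 9.05
tool_pos: [0.4974, 0.2113, 0.1239]
tool_rot: [0.0, 0.985, -0.17, -0.0]
contact_force: [-0.4, -0.6, -0.9]
gripper_width: 0.484
grasp_force: 61.0
```

Request:
move_arm(
  targets=[
    [[30,0,0,0.0025,0],[30,0,0,0.0025,0],[30,0,0,0.0025,0],[30,0,0,0.0025,0],[30,0,0,0,0]],
  ],
)

```text
time: 9.47
tool_pos: [0.4973, 0.2112, 0.1178]
tool_rot: [0.0, 0.985, -0.17, -0.0]
contact_force: [0.2, 0.6, -1.4]
gripper_width: 0.486
grasp_force: 61.0
```

Request:
move_arm(
  targets=[
    [[30,0,0,0.0025,0],[30,0,0,0.0025,0],[30,0,0,0.0025,0],[30,0,0,0,0]],
  ],
)

```text
time: 9.8
tool_pos: [0.4973, 0.2113, 0.1134]
tool_rot: [0.0, 0.985, -0.17, -0.0]
contact_force: [-0.4, -0.6, -0.8]
gripper_width: 0.484
grasp_force: 61.0
```

Request:
move_arm(
  targets=[
    [[30,0,0,0.002,0],[30,0,0,0.002,0],[30,0,0,0,0]],
  ],
)

```text
time: 10.05
tool_pos: [0.4976, 0.2113, 0.1113]
tool_rot: [0.0, 0.985, -0.17, -0.0]
contact_force: [0.3, 0.0, -1.1]
gripper_width: 0.484
grasp_force: 61.1
```

Request:
move_arm(
  targets=[
    [[30,0,0,0.002,0],[30,0,0,0.002,0],[30,0,0,0.001,0],[30,0,0,0,0]],
  ],
)

```text
time: 10.38
tool_pos: [0.4978, 0.2114, 0.11]
tool_rot: [0.0, 0.985, -0.17, -0.0]
contact_force: [-3.9, -1.7, 7.2]
gripper_width: 0.484
grasp_force: 61.9
```

Request:
move_arm(
  targets=[
    [[30,0,0,0.002,0],[30,0,0,0.002,0],[30,0,0,0,0]],
  ],
)

```text
time: 10.63
tool_pos: [0.4979, 0.2115, 0.1078]
tool_rot: [0.0, 0.985, -0.17, 0.0]
contact_force: [-3.6, -2.2, 7.9]
gripper_width: 0.485
grasp_force: 61.9
```

Request:
move_arm(
  targets=[
    [[30,0,0,0.002,0],[30,0,0,0.002,0],[30,0,0,0,0]],
  ],
)

```text
time: 10.88
tool_pos: [0.498, 0.2114, 0.1054]
tool_rot: [-0.0, 0.985, -0.17, 0.0]
contact_force: [-3.9, -0.4, 7.6]
gripper_width: 0.487
grasp_force: 61.9
```

Request:
move_arm(
  targets=[
    [[30,0,0,0.002,0],[30,0,0,0,0]],
  ],
)

```text
time: 11.05
tool_pos: [0.4981, 0.2115, 0.1043]
tool_rot: [-0.0, 0.985, -0.17, 0.0]
contact_force: [-4.2, -1.5, 7.5]
gripper_width: 0.483
grasp_force: 61.9
```

Request:
move_arm(
  targets=[
    [[30,0,0,0.002,0],[30,0,0,0,0]],
  ],
)

```text
time: 11.22
tool_pos: [0.4981, 0.2115, 0.1031]
tool_rot: [-0.0, 0.985, -0.17, 0.0]
contact_force: [-3.9, -1.0, 7.9]
gripper_width: 0.489
grasp_force: 61.9
```

Request:
move_arm(
  targets=[
    [[30,0,0,0.0015,0],[30,0,0,0,0]],
  ],
)

```text
time: 11.38
tool_pos: [0.4982, 0.2115, 0.1025]
tool_rot: [-0.0, 0.985, -0.17, 0.0]
contact_force: [-4.9, -1.4, 9.6]
gripper_width: 0.485
grasp_force: 62.1
```

Request:
move_arm(
  targets=[
    [[30,0,0,0.0015,0],[30,0,0,0,0]],
  ],
)

```text
time: 11.55
tool_pos: [0.4983, 0.2115, 0.1024]
tool_rot: [0.0, 0.985, -0.17, 0.0]
contact_force: [-6.9, -1.4, 13.9]
gripper_width: 0.489
grasp_force: 62.5
```

Contact came at TCP z ≈ 0.111 and the stop at 0.1024, so the collar is home (top at about 0.078) and the insert is about 10 mm up. I'm easing off and letting go.

Request:
move_arm(
  targets=[
    [[30,-0.001,0,-0.0025,0],[30,0,0,0,0],[64,0,0,0,0],[64,0,0,0,0],[64,0,0,0,0]],
  ],
)

```text
time: 11.97
tool_pos: [0.4967, 0.2114, 0.1004]
tool_rot: [0.0, 0.985, -0.17, -0.0]
contact_force: [-0.2, 0.0, 1.4]
gripper_width: 0.643
grasp_force: 0.0
```

Request:
move_arm(
  targets=[
    [[64,0,0,-0.01,0],[64,0,0,-0.03,0],[64,0,0,-0.05,0],[64,0,0,-0.065,0],[64,0,0,-0.065,0]],
  ],
)

```text
time: 12.38
tool_pos: [0.4961, 0.2113, 0.2333]
tool_rot: [0.001, 0.985, -0.17, -0.001]
contact_force: [1.3, 0.6, -1.1]
gripper_width: 0.64
grasp_force: 0.0
```

Request:
move_arm(
  targets=[
    [[64,0,0,-0.03,0],[64,0,0,0,0],[64,0,0,0,0]],
  ],
)

```text
time: 12.63
tool_pos: [0.4977, 0.2117, 0.2526]
tool_rot: [-0.001, 0.985, -0.17, 0.001]
contact_force: [-0.1, -1.0, -0.7]
gripper_width: 0.642
grasp_force: 0.0
```

```bash
python3 - <<'E'
from h import *
s,c,im=snap("w5");T=s["tool_pos"]
print(T)
for r,z in((.022,.093),(.022,.1)):
  print("bearing",fitring(c,im,(.4975,.2115),r,z,.01))
t=get_calibration("top")
E
```

```text
[0.4976759  0.21169154 0.25264582]
bearing (array([0.49725, 0.21075]), np.float32(26.44457))
bearing (array([0.4985, 0.21  ]), np.float32(26.30851))
```

Request:
move_arm(
  targets=[
    [[64,0.008,0.04,0,-0.544],[64,0.008,0.055,0,-0.544],[64,0.008,0.055,0,-0.544],[64,0.008,0.055,0,-0.544],[64,0.008,0.055,0,-0.544]],
  ],
)

```text
time: 13.1
tool_pos: [0.4843, 0.0532, 0.2479]
tool_rot: [-0.0, 1.0, -0.027, -0.002]
contact_force: [0.4, -0.2, 0.6]
gripper_width: 0.636
grasp_force: 0.0
```

Request:
move_arm(
  targets=[
    [[64,0.008,0.055,0,-0.544],[64,-0.001,0.056,0.02,0],[64,-0.001,0.056,0.02,0],[64,-0.001,0.056,0.02,0],[64,-0.001,0.056,0.02,0]],
  ],
)

```text
time: 13.52
tool_pos: [0.4848, -0.1143, 0.1996]
tool_rot: [-0.001, 1.0, -0.0, -0.002]
contact_force: [-0.2, 0.7, -0.2]
gripper_width: 0.642
grasp_force: 0.0
```

Request:
move_arm(
  targets=[
    [[64,-0.001,0.06,0.02,0],[64,0,0,0,0],[64,0,0,0,0]],
  ],
)

```text
time: 13.77
tool_pos: [0.4839, -0.1499, 0.1872]
tool_rot: [-0.002, 1.0, -0.002, -0.003]
contact_force: [0.5, -1.1, -0.2]
gripper_width: 0.636
grasp_force: 0.0
```

```bash
python3 - <<'E'
from h import *
s,c,im=snap("w6");T=s["tool_pos"]
print(T,s["time"])
for r,z in((.016,.02),(.016,0.),(.009,.02)):
  b,q=fitring(c,im,(.486,-.1575),r,z,.012);print("spacer",b,q,units(s,[*(b-T[:2]),0]),proj(c,[*b,z]))
E
```

```text
[ 0.48386984 -0.14989285  0.18724285] 13.7667
spacer [ 0.49075 -0.15925] 20.325344 [ 0.0115  0.0155 -0.0001] [[327.86009726 218.9591915 ]]
spacer [ 0.48875 -0.15925] 19.68825 [ 0.0082  0.0156 -0.0001] [[327.27657251 216.49721853]]
spacer [ 0.4925 -0.156 ] 25.325026 [ 0.0144  0.0101 -0.0001] [[324.0127207  216.93886503]]
```

```bash
python3 - <<'E'
import cv2
im=cv2.imread("pics/w6.png");a=im[170:320,210:430]
b=cv2.imread("pics/w5.png")[220:370,220:440]
import numpy as np
cv2.imwrite("pics/w6c.png",cv2.resize(np.hstack([a,b[:, :]]),None,fx=1.8,fy=1.8,interpolation=cv2.INTER_CUBIC))
E
```

```text
(no output)
```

View pics/w6c.png

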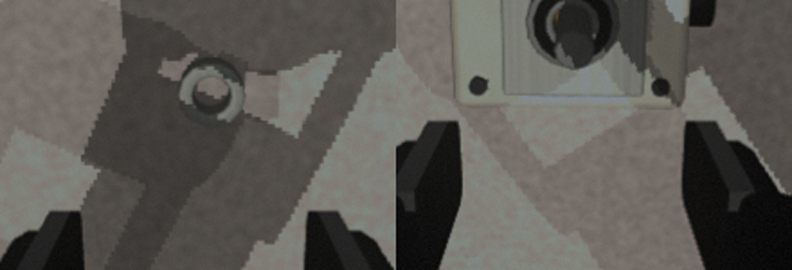

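The left crop shows the spacer at full-picture (327.5,221), clear of both fingers. The right crop shows the bearing seated around the shaft.

Request:
move_arm(
  targets=[
    [[64,0.0085,0.0142,0.05,0],[64,0,0,0.05,0],[64,0,0,0.05,0],[64,0,0,0.05,0],[64,0,0,0.03,0]],
  ],
)

```text
time: 14.23
tool_pos: [0.4892, -0.1552, 0.0493]
tool_rot: [-0.001, 1.0, 0.001, -0.002]
contact_force: [-0.2, 0.1, -0.2]
gripper_width: 0.64
grasp_force: 0.0
```

Request:
move_arm(
  targets=[
    [[64,0,0,0,0],[64,0,0,0,0],[64,0,0,0,0]],
  ],
)

```text
time: 14.48
tool_pos: [0.4921, -0.1574, 0.0544]
tool_rot: [0.0, 1.0, 0.0, 0.001]
contact_force: [0.4, -0.9, 0.6]
gripper_width: 0.638
grasp_force: 0.0
```

```bash
python3 - <<'E'
from h import *
s,c,im=snap("w7");T=s["tool_pos"]
print(T,s["contact_force"])
for r,z in((.016,.02),(.009,.02)):
  b,q=fitring(c,im,(.489,-.158),r,z,.006);print("spacer",b,q,units(s,[*(b-T[:2]),0]),proj(c,[*b,z]))
E
```

```text
[ 0.49211336 -0.15738187  0.05437441] [ 0.3703999  -0.85948983  0.56049268]
spacer [ 0.49225 -0.15875] 11.471855 [0.0002 0.0023 0.    ] [[318.04918114 291.4876984 ]]
spacer [ 0.4875  -0.15875] 13.251781 [-0.0077  0.0023 -0.    ] [[318.04012359 300.59080736]]
```

```bash
python3 - <<'E'
import cv2
im=cv2.imread("pics/w7.png");cv2.imwrite("pics/w7c.png",cv2.resize(im[230:380,230:410],None,fx=3,fy=3,interpolation=cv2.INTER_CUBIC))
E
```

```text
(no output)
```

View pics/w7c.png

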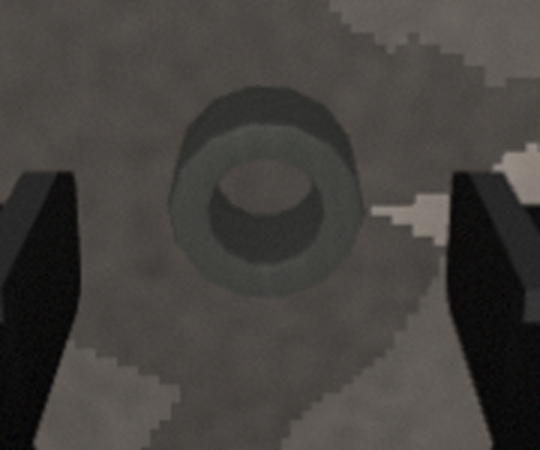

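The crop shows the spacer's top face centred at full-picture (318.3,300), so it's at x = 0.4875, y ≈ -0.158. I'm shifting, going down and gripping.

Request:
move_arm(
  targets=[
    [[64,-0.0093,0,0,0],[64,0,0,0.015,0],[64,0,0,0.014,0],[64,0,0,0.01,0],[64,0,0,0,0]],
  ],
)

```text
time: 14.95
tool_pos: [0.484, -0.1572, 0.0275]
tool_rot: [-0.001, 1.0, -0.0, -0.002]
contact_force: [-0.4, 0.1, -0.2]
gripper_width: 0.642
grasp_force: 0.0
```

Request:
move_arm(
  targets=[
    [[15,0,0,0,0],[15,0,0,0,0],[15,0,0,0,0],[15,0,0,0,0],[15,0,0,0,0]],
  ],
)

```text
time: 15.37
tool_pos: [0.4857, -0.1579, 0.0298]
tool_rot: [0.0, 1.0, -0.0, 0.0]
contact_force: [-0.1, -0.2, -0.7]
gripper_width: 0.346
grasp_force: 59.3
```

Request:
move_arm(
  targets=[
    [[15,0,0,0,0],[15,0,0,0,0],[15,0,0,0,0]],
  ],
)

```text
time: 15.62
tool_pos: [0.4857, -0.1579, 0.0297]
tool_rot: [0.0, 1.0, -0.0, 0.0]
contact_force: [0.4, -1.0, 1.1]
gripper_width: 0.347
grasp_force: 59.3
```

Request:
move_arm(
  targets=[
    [[15,0,0,-0.04,0],[15,0,0,-0.06,0],[15,0,0,-0.06,0],[15,0,0,-0.06,0],[15,0,-0.03,-0.05,0]],
  ],
)

```text
time: 16.03
tool_pos: [0.4858, -0.1414, 0.1943]
tool_rot: [0.001, 1.0, -0.002, 0.001]
contact_force: [1.0, -0.8, 0.3]
gripper_width: 0.348
grasp_force: 59.5
```

Request:
move_arm(
  targets=[
    [[15,0,-0.056,-0.01,0],[15,0,-0.056,0,0],[15,0,-0.056,0,0],[15,0,-0.026,0,0],[15,-0.0072,-0.0555,0,0.544]],
  ],
)

```text
time: 16.45
tool_pos: [0.4812, 0.0101, 0.1975]
tool_rot: [0.001, 1.0, -0.03, 0.0]
contact_force: [0.9, -0.3, -0.7]
gripper_width: 0.345
grasp_force: 59.6
```

Request:
move_arm(
  targets=[
    [[15,-0.0072,-0.0555,0,0.544],[15,-0.0072,-0.0555,0,0.544],[15,-0.0072,-0.0555,0,0.544],[15,-0.0072,-0.0555,0,0.544],[15,-0.0072,-0.0555,0,0.544]],
  ],
)

```text
time: 16.87
tool_pos: [0.4876, 0.1788, 0.1973]
tool_rot: [0.0, 0.985, -0.172, -0.0]
contact_force: [0.7, 0.6, -1.9]
gripper_width: 0.347
grasp_force: 59.6
```

Request:
move_arm(
  targets=[
    [[15,-0.0072,-0.0555,0,0],[15,0,0,0,0],[15,0,0,0,0],[15,0,0,0,0],[15,0,0,0,0]],
  ],
)

```text
time: 17.28
tool_pos: [0.4951, 0.2091, 0.1971]
tool_rot: [0.0, 0.985, -0.171, -0.0]
contact_force: [-0.4, 0.6, -0.7]
gripper_width: 0.346
grasp_force: 59.7
```

```bash
python3 - <<'E'
from h import *
s,c,im=snap("w8");T=s["tool_pos"];R=Rt(s)
print(T,s["gripper_width"],np.degrees(np.arctan2(*R[1::-1,0])),"to target",units(s,np.array([.4965,.2115,T[2]])-T))
for r in(.016,.009):
  b,q=fitring(c,im,T,r,T[2]-.0097,.006);print("spacer tool xy",(R.T@(np.r_[b,T[2]]-T)).round(4),q)
E
```

```text
[0.49513231 0.2090558  0.19714533] 0.34601533540040047 -19.67245837307544 to target [ 0.0008 -0.0046 -0.    ]
spacer tool xy [ 0.0026  0.0014 -0.    ] 29.758505
spacer tool xy [ 0.0029  0.0014 -0.    ] 24.406786
```

Request:
move_arm(
  targets=[
    [[15,-0.0008,-0.0043,0,0],[15,0,0,0.02,0],[15,0,0,0.02,0],[15,0,0,0,0],[15,0,0,0,0]],
  ],
)

```text
time: 17.75
tool_pos: [0.4946, 0.212, 0.1713]
tool_rot: [0.001, 0.985, -0.17, -0.002]
contact_force: [-0.1, 0.4, -1.1]
gripper_width: 0.348
grasp_force: 59.7
```

Request:
move_arm(
  targets=[
    [[15,0,0,0.002,0],[15,0,0,0.002,0],[15,0,0,0.002,0],[15,0,0,0,0],[15,0,0,0,0]],
  ],
)

```text
time: 18.17
tool_pos: [0.4959, 0.2126, 0.1701]
tool_rot: [-0.0, 0.985, -0.17, 0.0]
contact_force: [-0.9, -0.3, -0.9]
gripper_width: 0.345
grasp_force: 59.7
```

Request:
move_arm(
  targets=[
    [[15,0,0,0.002,0],[15,0,0,0.002,0],[15,0,0,0.001,0],[15,0,0,0,0],[15,0,0,0,0]],
  ],
)

```text
time: 18.58
tool_pos: [0.4957, 0.2125, 0.1668]
tool_rot: [0.0, 0.985, -0.17, -0.0]
contact_force: [-0.3, -0.6, -0.2]
gripper_width: 0.344
grasp_force: 59.7
```

Request:
move_arm(
  targets=[
    [[15,0,0.0013,0,0],[15,0,0,0.002,0],[15,0,0,0.002,0],[15,0,0,0,0],[15,0,0,0,0]],
  ],
)

```text
time: 19.0
tool_pos: [0.4955, 0.2118, 0.1643]
tool_rot: [0.0, 0.985, -0.17, -0.0]
contact_force: [-0.8, 0.3, -0.8]
gripper_width: 0.348
grasp_force: 59.7
```

Request:
move_arm(
  targets=[
    [[15,0,0,0.002,0],[15,0,0,0.002,0],[15,0,0,0,0],[15,0,0,0,0]],
  ],
)

```text
time: 19.33
tool_pos: [0.4955, 0.2118, 0.1619]
tool_rot: [0.0, 0.985, -0.17, -0.0]
contact_force: [0.4, -0.0, -0.2]
gripper_width: 0.347
grasp_force: 59.7
```

Request:
move_arm(
  targets=[
    [[15,0,0,0.004,0],[15,0,0,0.005,0],[15,0,0,0.005,0],[15,0,0,0,0],[15,0,0,0,0]],
  ],
)

```text
time: 19.75
tool_pos: [0.4954, 0.2117, 0.1532]
tool_rot: [0.0, 0.985, -0.17, -0.0]
contact_force: [0.3, -0.3, -0.3]
gripper_width: 0.345
grasp_force: 59.7
```

Request:
move_arm(
  targets=[
    [[15,0,0,0.005,0],[15,0,0,0.005,0],[15,0,0,0.005,0],[15,0,0,0.005,0],[15,0,0,0,0]],
  ],
)

```text
time: 20.17
tool_pos: [0.4952, 0.2116, 0.1407]
tool_rot: [0.0, 0.985, -0.17, -0.0]
contact_force: [-0.2, -0.0, -0.4]
gripper_width: 0.347
grasp_force: 59.7
```

Request:
move_arm(
  targets=[
    [[15,0,0,0.005,0],[15,0,0,0.005,0],[15,0,0,0.005,0],[15,0,0,0,0],[15,0,0,0,0]],
  ],
)

```text
time: 20.58
tool_pos: [0.4955, 0.2117, 0.1324]
tool_rot: [0.0, 0.985, -0.17, -0.0]
contact_force: [-0.2, -0.4, 0.1]
gripper_width: 0.346
grasp_force: 59.7
```

Next is down to the bearing at TCP z ≈ 0.123.

Request:
move_arm(
  targets=[
    [[15,0,0,0.003,0],[15,0,0,0.003,0],[15,0,0,0.003,0],[15,0,0,0,0],[15,0,0,0,0]],
  ],
)

```text
time: 21.0
tool_pos: [0.4955, 0.2118, 0.1271]
tool_rot: [0.0, 0.985, -0.17, -0.0]
contact_force: [0.4, -0.5, -0.5]
gripper_width: 0.345
grasp_force: 59.7
```

Request:
move_arm(
  targets=[
    [[15,0,0,0.002,0],[15,0,0,0.002,0],[15,0,0,0.002,0],[15,0,0,0,0],[15,0,0,0,0]],
  ],
)

```text
time: 21.42
tool_pos: [0.4955, 0.2118, 0.1235]
tool_rot: [0.0, 0.985, -0.17, -0.0]
contact_force: [0.3, -0.0, -0.2]
gripper_width: 0.35
grasp_force: 59.7
```

Request:
move_arm(
  targets=[
    [[15,0,0,0.002,0],[15,0,0,0,0],[15,0,0,0,0]],
  ],
)

```text
time: 21.67
tool_pos: [0.4956, 0.2119, 0.123]
tool_rot: [-0.0, 0.985, -0.17, 0.0]
contact_force: [-1.7, 0.3, 2.9]
gripper_width: 0.347
grasp_force: 60.0
```

Request:
move_arm(
  targets=[
    [[64,0,0,-0.001,0],[64,0,0,0,0],[64,0,0,0,0],[64,0,0,0,0],[64,0,0,-0.01,0]],
  ],
)

```text
time: 22.08
tool_pos: [0.4947, 0.2115, 0.1279]
tool_rot: [0.001, 0.985, -0.17, -0.001]
contact_force: [-0.7, -0.2, 0.3]
gripper_width: 0.643
grasp_force: 0.0
```

Request:
move_arm(
  targets=[
    [[64,0,0,-0.03,0],[64,0,0,-0.05,0],[64,0,0,-0.06,0],[64,0,0,-0.06,0],[64,0,0,0,0]],
  ],
)

```text
time: 22.5
tool_pos: [0.4993, 0.2129, 0.2591]
tool_rot: [-0.003, 0.985, -0.17, 0.007]
contact_force: [1.1, 0.3, 1.1]
gripper_width: 0.64
grasp_force: 0.0
```

Request:
move_arm(
  targets=[
    [[64,0,0.04,0,-0.544],[64,0,0.06,0,-0.544],[64,0,0.06,0,-0.544],[64,0,0.06,0,-0.544],[64,0,0.06,0,-0.544]],
  ],
)

```text
time: 22.92
tool_pos: [0.4583, 0.0472, 0.2495]
tool_rot: [0.0, 1.0, -0.027, 0.001]
contact_force: [0.8, -0.8, 0.9]
gripper_width: 0.64
grasp_force: 0.0
```

Request:
move_arm(
  targets=[
    [[64,0,0.06,0,-0.544],[64,-0.002,0.059,0.01,0],[64,-0.002,0.059,0.01,0],[64,-0.002,0.059,0.01,0],[64,-0.002,0.059,0.01,0]],
  ],
)

```text
time: 23.33
tool_pos: [0.4517, -0.131, 0.2255]
tool_rot: [0.0, 1.0, -0.0, 0.001]
contact_force: [-0.2, 0.7, 0.1]
gripper_width: 0.637
grasp_force: 0.0
```

Request:
move_arm(
  targets=[
    [[64,-0.002,0.059,0.01,0],[64,-0.002,0.059,0.01,0],[64,-0.002,0.059,0.01,0],[64,-0.002,0.059,0.01,0],[64,-0.002,0.059,0.01,0]],
  ],
)

```text
time: 23.75
tool_pos: [0.4456, -0.3081, 0.1952]
tool_rot: [0.0, 1.0, -0.0, 0.0]
contact_force: [0.3, -0.2, -0.5]
gripper_width: 0.643
grasp_force: 0.0
```

Request:
move_arm(
  targets=[
    [[64,-0.002,0.059,0.01,0],[64,0,0.02,0,0],[64,0,0,0,0],[64,0,0,0,0]],
  ],
)

```text
time: 24.08
tool_pos: [0.4447, -0.3535, 0.1892]
tool_rot: [-0.0, 1.0, -0.001, 0.0]
contact_force: [0.1, 0.4, 0.4]
gripper_width: 0.639
grasp_force: 0.0
```

```bash
python3 - <<'E'
from h import *
s,c,im=snap("w9");T=s["tool_pos"]
print(T,s["time"])
for r,z in((.021,.008),(.021,0.),(.009,.008)):
  b,q=fitring(c,im,(.4465,-.3555),r,z,.012);print("washer",b,q,units(s,[*(b-T[:2]),0]),proj(c,[*b,z]))
cv2.imwrite("pics/w9c.png",cv2.resize(im[130:330,210:430],None,fx=2.7,fy=2.7,interpolation=cv2.INTER_CUBIC))
E
```

```text
[ 0.44471609 -0.35353057  0.18923911] 24.0833
washer [ 0.44825 -0.3555 ] 19.69033 [ 0.0059  0.0033 -0.    ] [[318.6271901 220.5958839]]
washer [ 0.44675 -0.3555 ] 18.100834 [ 0.0034  0.0033 -0.    ] [[318.60701135 220.38602095]]
washer [ 0.45525 -0.361  ] 17.20464 [ 0.0176  0.0124 -0.    ] [[324.85607559 212.80802608]]
```

Request:
move_arm(
  targets=[
    [[62,0.004,0.002,0.05,0],[62,0,0,0.05,0],[62,0,0,0.05,0],[62,0,0,0.05,0],[62,0,0,0.023,0]],
  ],
)

```text
time: 24.55
tool_pos: [0.4458, -0.3512, 0.0517]
tool_rot: [-0.002, 1.0, 0.001, -0.002]
contact_force: [-1.0, 0.6, -0.9]
gripper_width: 0.62
grasp_force: 0.0
```

Request:
move_arm(
  targets=[
    [[62,0,0,0,0],[62,0,0,0,0],[62,0,0,0,0]],
  ],
)

```text
time: 24.8
tool_pos: [0.4485, -0.3554, 0.0577]
tool_rot: [0.001, 1.0, 0.0, 0.001]
contact_force: [0.2, -0.4, 2.0]
gripper_width: 0.62
grasp_force: 0.0
```

```bash
python3 - <<'E'
from h import *
s,c,im=snap("w10");T=s["tool_pos"]
print(T,s["contact_force"])
for r,z in((.021,.008),(.009,.008),(.021,.0)):
  b,q=fitring(c,im,(.448,-.355),r,z,.008);print("washer",b,q,units(s,[*(b-T[:2]),0]),proj(c,[*b,z]))
cv2.imwrite("pics/w10c.png",cv2.resize(im[200:380,220:420],None,fx=3,fy=3,interpolation=cv2.INTER_CUBIC))
E
```

```text
[ 0.4484799  -0.355375    0.05770772] [ 0.22367372 -0.39090056  1.96779043]
washer [ 0.44875 -0.3555 ] 25.509932 [0.0005 0.0002 0.    ] [[315.34255794 279.43527147]]
washer [ 0.45   -0.3555] 17.514164 [0.0025 0.0002 0.    ] [[315.33824381 277.1898431 ]]
washer [ 0.4465 -0.3555] 20.19866 [-0.0033  0.0002 -0.    ] [[315.39872418 277.86071193]]
```

View pics/w10c.png

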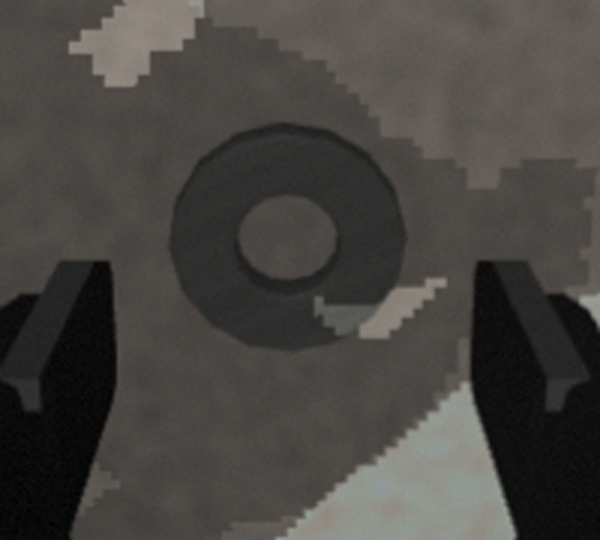

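The crop shows the washer centred at full-picture (315.5,280), which matches the fit, and midway between the fingers. I'm gripping it.

Request:
move_arm(
  targets=[
    [[62,0,0,0.02,0],[62,0,0,0.02,0],[62,0,0,0.0145,0],[62,0,0,0,0],[62,0,0,0,0]],
  ],
)

```text
time: 25.27
tool_pos: [0.4467, -0.3545, 0.0216]
tool_rot: [-0.0, 1.0, -0.0, -0.0]
contact_force: [-0.4, 0.3, 0.7]
gripper_width: 0.621
grasp_force: 0.0
```

Request:
move_arm(
  targets=[
    [[62,0,0,0,0],[30,0,0,0,0],[30,0,0,0,0],[30,0,0,0,0],[30,0,0,0,0]],
  ],
)

```text
time: 25.68
tool_pos: [0.4478, -0.3555, 0.0239]
tool_rot: [0.001, 1.0, -0.0, 0.001]
contact_force: [-1.1, 0.3, 6.2]
gripper_width: 0.455
grasp_force: 62.0
```

Request:
move_arm(
  targets=[
    [[30,0,0,0,0],[30,0,0,0,0],[30,0,0,0,0],[30,0,0,0,0]],
  ],
)

```text
time: 26.02
tool_pos: [0.4478, -0.3555, 0.0239]
tool_rot: [0.001, 1.0, -0.0, 0.001]
contact_force: [-0.7, 0.7, 6.5]
gripper_width: 0.455
grasp_force: 62.0
```

Request:
move_arm(
  targets=[
    [[30,0,0,-0.04,0],[30,0,0,-0.06,0],[30,0,0,-0.06,0],[30,0,0,-0.06,0],[30,0.002,-0.04,-0.05,0]],
  ],
)

```text
time: 26.43
tool_pos: [0.4484, -0.3334, 0.1874]
tool_rot: [0.002, 1.0, -0.002, 0.001]
contact_force: [1.0, 1.0, 0.3]
gripper_width: 0.453
grasp_force: 60.6
```

Request:
move_arm(
  targets=[
    [[30,0.002,-0.059,-0.02,0],[30,0.002,-0.059,-0.01,0],[30,0.002,-0.059,0,0],[30,0.002,-0.059,0,0],[30,0.002,-0.059,0,0]],
  ],
)

```text
time: 26.85
tool_pos: [0.4539, -0.1522, 0.2023]
tool_rot: [-0.0, 1.0, -0.001, 0.0]
contact_force: [0.2, 0.2, -0.9]
gripper_width: 0.451
grasp_force: 60.6
```

Request:
move_arm(
  targets=[
    [[30,0.002,-0.059,0,0],[30,0.002,-0.059,0,0],[30,0.002,-0.059,0,0],[30,0.002,-0.059,0,0],[30,0,-0.06,0,0.544]],
  ],
)

```text
time: 27.27
tool_pos: [0.4588, 0.0255, 0.2021]
tool_rot: [-0.0, 1.0, -0.029, -0.0]
contact_force: [0.4, 0.0, -0.8]
gripper_width: 0.454
grasp_force: 60.6
```

Request:
move_arm(
  targets=[
    [[30,0,-0.06,0,0.544],[30,0,-0.06,0,0.544],[30,0,-0.06,0,0.544],[30,0,-0.06,0,0.544],[30,0,-0.06,0,0.544]],
  ],
)

```text
time: 27.68
tool_pos: [0.4893, 0.2025, 0.202]
tool_rot: [0.0, 0.985, -0.171, -0.0]
contact_force: [-0.3, -0.2, -0.4]
gripper_width: 0.45
grasp_force: 60.6
```

Request:
move_arm(
  targets=[
    [[30,0,-0.02,0,0],[30,0,0,0,0],[30,0,0,0,0],[30,0,0,0,0]],
  ],
)

```text
time: 28.02
tool_pos: [0.4936, 0.2107, 0.202]
tool_rot: [0.001, 0.985, -0.171, -0.0]
contact_force: [0.5, -1.3, 0.1]
gripper_width: 0.452
grasp_force: 60.6
```

```bash
python3 - <<'E'
from h import *
s,c,im=snap("w11");T=s["tool_pos"];R=Rt(s)
print(T,s["gripper_width"],np.degrees(np.arctan2(*R[1::-1,0])))
w=[]
for r in(.021,.009):
  b,q=fitring(c,im,T,r,T[2]-.0159,.008);e=R.T@(np.r_[b,T[2]]-T);print("washer tool xy",e.round(4),q);w.append(e)
ref=np.array([.4970,.2112])+.0011*R[:2,0]
tg=ref-w[0][0]*R[:2,0];print("target",tg,"units",units(s,[*(tg-T[:2]),0]))
E
```

```text
[0.49355439 0.21074998 0.20204434] 0.4517209971353455 -19.638883968455655
washer tool xy [ 0.002   0.0004 -0.    ] 27.644857
washer tool xy [ 0.0026  0.0012 -0.    ] 35.714695
target [0.49616715 0.2114972 ] units [ 0.0037 -0.0026 -0.    ]
```

Request:
move_arm(
  targets=[
    [[30,0.0035,-0.0026,0,0],[30,0,0,0.03,0],[30,0,0,0.027,0],[30,0,0,0,0],[30,0,0,0,0]],
  ],
)

```text
time: 28.48
tool_pos: [0.4958, 0.2117, 0.1676]
tool_rot: [0.001, 0.985, -0.171, -0.001]
contact_force: [-0.4, -0.7, -1.3]
gripper_width: 0.452
grasp_force: 60.6
```

Request:
move_arm(
  targets=[
    [[30,0,0,0,0],[30,0,0,0.002,0],[30,0,0,0,0],[30,0,0,0,0]],
  ],
)

```text
time: 28.82
tool_pos: [0.4968, 0.2128, 0.1681]
tool_rot: [-0.0, 0.985, -0.17, 0.001]
contact_force: [-0.8, -0.2, -1.0]
gripper_width: 0.451
grasp_force: 60.6
```

Request:
move_arm(
  targets=[
    [[30,0,0.0023,0,0],[30,0,0,0.003,0],[30,0,0,0.003,0],[30,0,0,0.003,0],[30,0,0,0,0]],
  ],
)

```text
time: 29.23
tool_pos: [0.4956, 0.2113, 0.1611]
tool_rot: [0.0, 0.985, -0.17, -0.001]
contact_force: [0.6, 0.3, -0.5]
gripper_width: 0.456
grasp_force: 60.6
```

Request:
move_arm(
  targets=[
    [[30,0,0,0.002,0],[30,0,0,0.002,0],[30,0,0,0,0],[30,0,0,0,0]],
  ],
)

```text
time: 29.57
tool_pos: [0.4959, 0.2114, 0.1593]
tool_rot: [0.0, 0.985, -0.17, -0.0]
contact_force: [0.5, 1.0, -1.2]
gripper_width: 0.453
grasp_force: 60.6
```

Request:
move_arm(
  targets=[
    [[30,0,0,0.002,0],[30,0,0,0.003,0],[30,0,0,0.003,0],[30,0,0,0,0],[30,0,0,0,0]],
  ],
)

```text
time: 29.98
tool_pos: [0.4958, 0.2113, 0.1543]
tool_rot: [0.0, 0.985, -0.17, -0.0]
contact_force: [-0.3, -0.3, -0.7]
gripper_width: 0.455
grasp_force: 60.6
```

Request:
move_arm(
  targets=[
    [[30,0,0,0.003,0],[30,0,0,0.003,0],[30,0,0,0.003,0],[30,0,0,0,0],[30,0,0,0,0]],
  ],
)

```text
time: 30.4
tool_pos: [0.4958, 0.2113, 0.149]
tool_rot: [0.0, 0.985, -0.17, -0.0]
contact_force: [0.5, -0.3, -0.1]
gripper_width: 0.459
grasp_force: 60.6
```

Request:
move_arm(
  targets=[
    [[30,0,0,0.003,0],[30,0,0,0.003,0],[30,0,0,0.003,0],[30,0,0,0,0],[30,0,0,0,0]],
  ],
)

```text
time: 30.82
tool_pos: [0.4958, 0.2114, 0.1436]
tool_rot: [0.0, 0.985, -0.17, -0.0]
contact_force: [0.7, -0.3, -0.7]
gripper_width: 0.458
grasp_force: 60.6
```

Now down to the spacer top at TCP z ≈ 0.137, followed by a gentle press.

Request:
move_arm(
  targets=[
    [[30,0,0,0.003,0],[30,0,0,0.003,0],[30,0,0,0.002,0],[30,0,0,0,0],[30,0,0,0,0]],
  ],
)

```text
time: 31.23
tool_pos: [0.4959, 0.2114, 0.1389]
tool_rot: [0.0, 0.985, -0.17, -0.0]
contact_force: [-0.1, 0.1, -0.0]
gripper_width: 0.451
grasp_force: 60.6
```

Request:
move_arm(
  targets=[
    [[30,0,0,0.002,0],[30,0,0,0.002,0],[30,0,0,0.002,0],[30,0,0,0,0],[30,0,0,0,0]],
  ],
)

```text
time: 31.65
tool_pos: [0.4964, 0.2115, 0.1371]
tool_rot: [-0.0, 0.985, -0.17, 0.0]
contact_force: [-4.0, -0.9, 6.6]
gripper_width: 0.452
grasp_force: 61.3
```

Request:
move_arm(
  targets=[
    [[30,0,0,0.0015,0],[30,0,0,0.0015,0],[30,0,0,0,0],[30,0,0,0,0]],
  ],
)

```text
time: 31.98
tool_pos: [0.4966, 0.2116, 0.1369]
tool_rot: [0.0, 0.985, -0.17, 0.0]
contact_force: [-7.0, -2.6, 14.7]
gripper_width: 0.458
grasp_force: 62.0
```

The force rises to 15 N with no further travel, so the stack is home. I'm releasing, rising, shutting the gripper and locating the knob.

Request:
move_arm(
  targets=[
    [[30,-0.0012,0,-0.0035,0],[30,0,0,0,0],[64,0,0,0,0],[64,0,0,0,0],[64,0,0,0,0]],
  ],
)

```text
time: 32.4
tool_pos: [0.4949, 0.2115, 0.135]
tool_rot: [0.0, 0.985, -0.17, -0.001]
contact_force: [0.7, 0.0, 0.6]
gripper_width: 0.643
grasp_force: 0.0
```

Request:
move_arm(
  targets=[
    [[64,0,0,-0.01,0],[64,0,0,-0.03,0],[64,0,0,-0.05,0],[64,0,0,-0.06,0],[64,0,0,-0.06,0]],
  ],
)

```text
time: 32.82
tool_pos: [0.4945, 0.2114, 0.2623]
tool_rot: [0.0, 0.985, -0.17, -0.001]
contact_force: [1.0, -1.0, 0.6]
gripper_width: 0.64
grasp_force: 0.0
```

Request:
move_arm(
  targets=[
    [[0,0,0,0,0],[0,0,0,0,0],[0,0,0,0,0],[0,0,0,0,0]],
  ],
)

```text
time: 33.15
tool_pos: [0.4944, 0.2114, 0.2597]
tool_rot: [0.001, 0.985, -0.17, -0.002]
contact_force: [-0.1, -0.6, -0.7]
gripper_width: 0.073
grasp_force: 0.0
```

```bash
python3 - <<'E'
from h import *
s,c,im=snap("w12");T=s["tool_pos"];R=Rt(s);x=R[:2,0];S=np.array([.498,.2110])
print(T)
for k in(.108,.118):
  p=S+k*x;print(k,proj(c,[*p,.161]))
  b,q=fitring(c,im,p,.007,.161,.010);print("knob",b,q,"mill x",(b-S)@x,(b-S)@R[:2,1],proj(c,[*b,.161]))
print("washer",fitring(c,im,S,.021,.1212,.008))
g=cv2.cvtColor(im,cv2.COLOR_BGR2GRAY)[:120,220:420];n,l,st,ce=cv2.connectedComponentsWithStats((g<28).astype(np.uint8))
print([(a[:5],cc.round(0)) for a,cc in zip(st[1:],ce[1:]) if a[4]>40])
E
```

```text
[0.49440348 0.21137543 0.25967646]
0.108 [[313.05560087  67.2293293 ]]
knob [0.59748334 0.17349759] 32.027893 mill x 0.10629931428062706 0.0019332936753112624 [[316.41273302  70.40338456]]
0.118 [[312.99717519  48.32090397]]
knob [0.5976531  0.17339088] 31.747763 mill x 0.10649503600947138 0.0019768266948023273 [[316.48775604  70.03822231]]
washer (array([0.49725, 0.21025]), np.float32(24.21497))
[(array([ 86,  56,  23,  33, 584], dtype=int32), array([97., 72.]))]
```

The knob is at (0.5976, 0.1735), about 108 mm along the mill's x, and the washer ring fits around the shaft. I'll push the knob with the shut fingers from the far side, because gripping would squeeze it at 60 N.

Request:
move_arm(
  targets=[
    [[0,0.06,0,0,0],[0,0.06,0,0,0],[0,0.06,0,0,0],[0,0.0467,-0.001,0,0],[0,0,0,0,0]],
  ],
)

```text
time: 33.62
tool_pos: [0.6263, 0.1642, 0.2586]
tool_rot: [0.001, 0.985, -0.172, -0.001]
contact_force: [-0.4, 0.2, -0.2]
gripper_width: -0.001
grasp_force: 0.0
```

Request:
move_arm(
  targets=[
    [[0,0,0,0.04,0],[0,0,0,0.04,0],[0,0,0,0.04,0],[0,0,0,0,0],[0,0,0,0,0]],
  ],
)

```text
time: 34.03
tool_pos: [0.6215, 0.1665, 0.1866]
tool_rot: [0.001, 0.985, -0.17, -0.003]
contact_force: [-0.0, 0.6, 0.8]
gripper_width: 0.002
grasp_force: 0.0
```

Request:
move_arm(
  targets=[
    [[0,0,0,0,0],[0,0,0,0,0]],
  ],
)

```text
time: 34.2
tool_pos: [0.6244, 0.1668, 0.1919]
tool_rot: [-0.001, 0.985, -0.17, 0.001]
contact_force: [-0.5, 0.6, 0.2]
gripper_width: 0.001
grasp_force: 0.0
```

Request:
move_arm(
  targets=[
    [[0,0,0,0.02,0],[0,0,0,0.012,0],[0,0,0,0.007,0],[0,0,0,0,0],[0,0,0,0,0]],
  ],
)

```text
time: 34.62
tool_pos: [0.6232, 0.1665, 0.1655]
tool_rot: [0.0, 0.985, -0.17, -0.001]
contact_force: [0.6, 1.1, -0.2]
gripper_width: -0.0
grasp_force: 0.0
```

Request:
move_arm(
  targets=[
    [[0,-0.006,0,0,0],[0,-0.006,0,0,0],[0,-0.006,0,0,0],[0,-0.006,0,0,0],[0,0,0,0,0]],
  ],
)

```text
time: 35.03
tool_pos: [0.6098, 0.1716, 0.1667]
tool_rot: [-0.0, 0.985, -0.17, 0.0]
contact_force: [2.1, -0.6, -0.6]
gripper_width: -0.001
grasp_force: 0.8
```

Request:
move_arm(
  targets=[
    [[0,-0.006,0,0,0],[0,-0.006,0,0,0],[0,-0.006,0,0,0],[0,-0.006,0,0,0],[0,0,0,0,0]],
  ],
)

```text
time: 35.45
tool_pos: [0.5959, 0.1766, 0.1667]
tool_rot: [-0.0, 0.985, -0.17, -0.0]
contact_force: [0.8, 0.4, 0.6]
gripper_width: 0.003
grasp_force: 0.6
```

Request:
move_arm(
  targets=[
    [[0,-0.007,0,0,0],[0,-0.007,0,0,0],[0,-0.007,0,0,0],[0,-0.007,0,0,0],[0,0,0,0,0]],
  ],
)

```text
time: 35.87
tool_pos: [0.5798, 0.1823, 0.1665]
tool_rot: [-0.0, 0.985, -0.17, -0.0]
contact_force: [1.5, -0.6, -0.1]
gripper_width: 0.004
grasp_force: 0.6
```

Request:
move_arm(
  targets=[
    [[0,-0.007,0,0,0],[0,-0.007,0,0,0],[0,-0.006,0,0,0],[0,-0.004,0,0,0],[0,0,0,0,0]],
  ],
)

```text
time: 36.28
tool_pos: [0.5664, 0.1869, 0.1663]
tool_rot: [0.0, 0.985, -0.17, -0.0]
contact_force: [2.4, -0.5, 0.9]
gripper_width: 0.0
grasp_force: 0.8
```

Request:
move_arm(
  targets=[
    [[0,-0.003,0,0,0],[0,-0.003,0,0,0],[0,-0.002,0,0,0],[0,0,0,0,0]],
  ],
)

```text
time: 36.62
tool_pos: [0.5623, 0.1883, 0.1663]
tool_rot: [0.0, 0.985, -0.17, -0.0]
contact_force: [2.9, -0.4, 1.4]
gripper_width: 0.001
grasp_force: 1.2
```

Request:
move_arm(
  targets=[
    [[0,-0.002,0,0,0],[0,-0.002,0,0,0],[0,0,0,0,0]],
  ],
)

```text
time: 36.87
tool_pos: [0.5601, 0.1891, 0.1663]
tool_rot: [0.0, 0.985, -0.17, -0.0]
contact_force: [1.6, 0.3, 0.9]
gripper_width: -0.004
grasp_force: 1.3
```

Request:
move_arm(
  targets=[
    [[0,-0.002,0,0,0],[0,-0.002,0,0,0],[0,0,0,0,0]],
  ],
)

```text
time: 37.12
tool_pos: [0.5592, 0.1895, 0.1664]
tool_rot: [0.0, 0.985, -0.17, 0.002]
contact_force: [6.9, -0.3, -1.6]
gripper_width: -0.002
grasp_force: 3.9
```

Request:
move_arm(
  targets=[
    [[0,-0.002,0,0,0],[0,-0.001,0,0,0],[0,0,0,0,0]],
  ],
)

```text
time: 37.37
tool_pos: [0.559, 0.1895, 0.1666]
tool_rot: [0.0, 0.985, -0.171, 0.004]
contact_force: [13.1, -2.2, -4.4]
gripper_width: 0.001
grasp_force: 6.7
```

The push force rises to 13 N with no travel, so the fork is on its stop. I'm backing off and checking.

Request:
move_arm(
  targets=[
    [[0,0.008,0,0,0],[0,0.01,0,0,0],[0,0.01,0,-0.01,0],[0,0,0,-0.05,0],[0,0,0,-0.06,0]],
  ],
)

```text
time: 37.78
tool_pos: [0.57, 0.1842, 0.2349]
tool_rot: [0.002, 0.985, -0.17, -0.005]
contact_force: [1.3, 0.9, -0.4]
gripper_width: -0.0
grasp_force: 0.0
```

Request:
move_arm(
  targets=[
    [[0,-0.06,0,-0.03,0],[0,-0.06,0,0,0],[0,-0.06,0,0,0],[0,0,0,0,0],[0,0,0,0,0]],
  ],
)

```text
time: 38.2
tool_pos: [0.469, 0.2216, 0.2564]
tool_rot: [0.0, 0.986, -0.169, -0.0]
contact_force: [0.6, -0.3, -0.1]
gripper_width: 0.004
grasp_force: 0.0
```

```bash
python3 - <<'E'
from h import *
s,c,im=snap("w13");print(s["tool_pos"],s["time"],s["contact_force"])
cv2.imwrite("pics/w13c.png",cv2.resize(im[0:300,170:470],None,fx=2,fy=2,interpolation=cv2.INTER_CUBIC)[:600])
S=np.array([.498,.2110]);x=Rt(s)[:2,0];b,q=fitring(c,im,S+.048*x,.007,.161,.008);print("knob mill x",(b-S)@x,q)
E
```

```text
[0.46895263 0.22163736 0.25640741] 38.2 [ 0.63155131 -0.27240648 -0.12050401]
knob mill x 0.04574129333483187 39.029778
```

View pics/w13c.png

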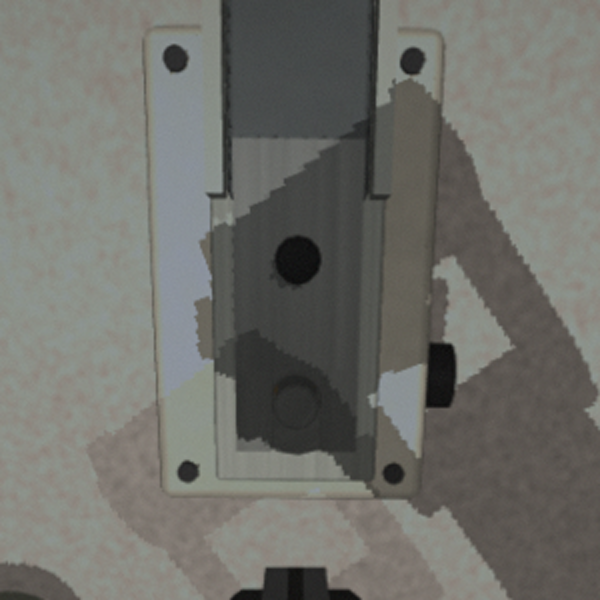

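The fork plate surrounds the shaft at crop (297,402). The knob is at (297,260), about 46 mm from the shaft against 48 expected, so the fork is shut. The gripper is clear, so I'm handing in.

```bash
python3 -c "
from plant import job
print(job.job_done())"
```

```text
the job is handed in; nothing more can be done
None
```

I handed the job in at about 38 s, but no verdict came back: bearing, spacer and washer are stacked on the shaft in that order, the collar is pressed home, and the fork is shut over the washer; the readings I took stayed below about 16 N.

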